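# Find the spindle's flat and hold the set-screw collar on it

## Task

At the welding bench, press the red cap of the spray can fully down and let it spring back up. Then pinch the upright spindle with a finger on its bright flat and turn it until the flat faces the yellow stripe on the blue bearing block. Then pick up the steel collar, slip it over the spindle with its red screw on that flat side, and finish while still holding the collar in the gripper: level, its top face flush with the spindle's end, the flat and screw still facing the stripe; leave the tape measure, screwdriver and red magnet where they are.

Things in the scene. Friction and masses are not known exactly. Their poses are not given: they have to be found in the camera images.
- block: blue painted bearing block, fixed to the bench: base plate 110 x 110 x 14 mm with a round tapered housing on top (68 mm dia narrowing to 60 mm, up to 50 mm above the bench). Origin: centre of the underside, z up; the spindle's axis runs through it. A yellow painted stripe 10 mm wide marks its -x side (at zero yaw that side faces the robot).
- spindle (a joint): angle (rad) of the upright dark steel spindle in the block, anticlockwise seen from above positive. 0: the flat faces the yellow stripe (the block's -x). It turns with light, even friction (0.06 N m) and stays where it is left; never more than +-3.1. It starts turned well away from 0, on the positive side.
- spindle_flat: bright flat on the dark spindle, a 24 mm dia upright shaft whose end is 115 mm above the bench, 65 mm out of the block, chamfered 2 mm. The top 45 mm is a D-section: flat 8.5 mm from the axis (20.5 mm across when pinched square on the flat, 24 mm on the round); full round below. Origin: on the axis at the upper end, z up; the flat faces this frame's -x, turning with the spindle.
- collar: loose steel collar standing on the bench, about 0.2 kg: ring of 42 mm outer dia, 26 mm tall, 27 mm through bore; two flat grip cheeks on its +y and -y sides, 46 mm over the cheeks, 20 mm wide along x. Set screw with red head on its -x side. Origin: centre of its underside, on the bore axis, z up.
- collar_top (a point): centre of the collar's top face, on the bore axis, 26 mm above the collar's origin.
- screw_head (a point): outer end of the collar's red screw head (12 mm dia), 31 mm from the bore axis along its -x, at half height. The screw's 6 mm tip reaches inside the bore to 10.5 mm from the axis, so the collar goes over the spindle only with the screw over the flat (within about 0.3 rad); let go at flush, it would drop some 29 mm until the tip meets the flat's lower end.
- can: green spray can with white band, 62 mm dia, fixed upright on a dark 88 mm steel disc on the bench beside the block; its red cap's spray hole points to its -y, towards the spindle. Origin: centre of the underside, z up.
- nozzle (a joint): travel (m) of the can's red cap: 0 up, 0.006 fully down. Spring: 3 N to start, 6.6 N fully down; springs back when released.
- nozzle_top (a point): centre of the top of the can's red cap (30 mm dia, 18 mm tall), 162 mm above the bench when up; press straight down here.
- tape: bystander: yellow tape measure, 62 x 30 x 58 mm tall, standing on the bench; origin: centre of its underside.
- screwdriver: bystander: blue-handled screwdriver 190 mm long lying on the bench beyond the block; origin at mid-length underneath.
- magnet: bystander: red triangular welding magnet 100 x 100 x 18 mm lying on the bench; origin underneath, near its middle.
Things that resemble listed ones, but are neither listed nor needed, are in the scene too. There is more than one size of the can; the job needs the middle-sized. Several things have the shape of the block; the one meant has the colours described above.

How it is judged:
By the outcome, as a careful person would: the job done as asked, in the order asked, and still so for the second after the job is handed in, while the arm keeps its last pose, push and grip.
It also fails if it takes over 72 s, if anything falls off the work surface, if the arm or the gripper's body presses on something with over 40 N, if the wrist force passes 120 N, or if a joint passes its speed limit or range.

## Robot

A 6-joint arm with a two-finger parallel gripper is mounted at the origin on the work surface. World frame = base frame: x ahead of the robot, y to its left, z up, the work surface at z = 0. Lengths are in m, angles in rad, forces in N, time in s.
With the tool pointing down it reaches from about 0.4 to 0.825 m from the base axis. Payload 7 kg.
Tool frame: the origin (TCP) lies on the centre line of the jaws, within the pads' length; the fingertips stand arm.tip_reach ahead of it and the grasp point (between the pads) lies 5 mm behind it (arm.tip_reach is the distance from the TCP to the fingertips, in m); z points along the fingers, y is the line along which they close (so a half turn about z gives the same grasp; the last joint's range is limited). The gripper opens to 88 mm and grips with 3 to 60 N. Pads are 19 mm wide; open, the fingers measure 130 mm over their backs; the gripper's body (78 mm by 193 mm) begins 47 mm behind the grasp point.
Start: joints at [1.499, 0.359, 0.012, 0, -1.224, -0.288], TCP at [0.238, 0.632, 0.241] pointing down, gripper open.
Joint ranges: [-3.07, 3.07], [-1.43, 2.12], [-1.02, 1.25], [-3.03, 1.67], [-3.05, -0], [-3.03, 3.03]. Speed limits (rad/s): [2.39, 2.39, 3.01, 3.14, 3.14, 3.14].

## Interface

Orientations are given as [roll, pitch, yaw] about the fixed x, y, z axes, in that order (R = Rz(yaw) Ry(pitch) Rx(roll)).
In Python, from station import status, optics, order, arm gives the robot as it stands. The module is installed in compiled form; this text tells all that it offers.
- The arm moves only by the shell command python3 -m jog 'ROWS' [FORCE]. ROWS is JSON, a list of rows, each a list of 3 entries, a list of its own where there are three numbers: the gripper command: -1 is shut, 1 is fully open, values between are in proportion, then the shift along the tool's x, y, z in mm, then the turn about the tool's z in rad. A call has 1 to 20 rows; each row is the pose to reach, as a shift and turn from the pose commanded when the call began, along the tool's axes at that moment; what a row does not reach only later rows make up. A row lasts 1/8 s, in which the tool goes at most 62.5 mm and 10.7 degrees, less where a joint would pass 70% of its speed; a pose out of reach is approached as far as the arm can. A call with a gripper value outside its range is refused whole. The fingers move at their own pace and stop on an object; FORCE is the grip in N (left out, the last holds). Time passes only in rows, so rows that repeat a pose let the fingers close. It gives the time, the measured TCP pose, the force, the opening and the grip force at its end, in the units of the state.
- status.get_state(): the state, without advancing time (a new reading comes with each control period).
- optics.grab_frame(name): name is "scene" or "top"; returns a dict with "color" (480x640x3 uint8, red, green, blue), "mtx" (3x3 intrinsics, pixels), "cam_to_world" (4x4, takes a point from camera to world coordinates). Camera axes: x right, y down, z forward; pixel columns grow to the right and rows downward; lengths in m; the calibration is good to about 2 mm. A picture is of the moment at which its call begins. There is no depth.
- order.job_done(): hands the job in; it is judged then, once.
The state is a dict: "t": time; "q": joint angles; "qd": joint speeds; "joint_efforts": joint torques, N m; "eef_pos": TCP position; "ee_rot": TCP orientation; "force": force on the tool from outside, world axes, zero at the start; "moment": the same for the moment, N m; "width": finger opening in m; "gripper_force": force on a finger pad.
Only numpy, scipy, OpenCV 4.12 (cv2) and the standard library are available. Lean on these libraries where they do the work, as an engineer would, in place of code of your own. Each camera call takes 0.05 s, during which the arm holds its last target. There are 200 camera calls.

## Working session

There is one attempt and no reset: what is moved stays moved. The work goes in short steps, Python scripts to look and compute and a shell command to move; the robot and the scene stay as the last step left them, time stands still between calls to the robot, and variables do not carry over. Pictures are saved under pics/ and viewed, at most 10 in all, crops included, and the job is handed in when it is done.

```bash
mkdir -p pics; ls; python3 - <<'E'
from station import status, optics, order, arm
import cv2
print(arm.tip_reach, status.get_state())
for n in("scene","top"):
    f=optics.grab_frame(n); cv2.imwrite(f"pics/{n}0.png",f["color"][:,:,::-1]); print(f["mtx"].tolist(),f["cam_to_world"].round(4).tolist())
E
```

```text
pics
0.014 {'t': 0.0, 'q': array([ 1.49911371e+00,  3.59378513e-01,  1.10568049e-02, -3.42721903e-04,
       -1.22411513e+00, -2.88068147e-01]), 'qd': array([ 6.20285029e-04, -1.91804288e-03, -3.68280422e-04, -3.86055274e-04,
       -7.50779466e-04,  4.88136725e-05]), 'joint_efforts': array([ 1.95192308e-05, -5.82722104e+01,  2.93058532e+01,  6.99723333e+00,
        7.06657040e-03, -1.64618368e-04]), 'eef_pos': array([0.23750913, 0.63132856, 0.23962854]), 'ee_rot': array([ 3.13992820e+00, -1.57210281e-04, -3.59867345e-01]), 'force': array([ 0.22009958,  0.22292657, -0.51820138]), 'moment': array([-0.00042884, -0.0517536 ,  0.01677997]), 'gripper_force': 0.0, 'width': 0.08765031120527708}
[[521.936222678818, 0.0, 316.8483270518321], [0.0, 521.936222678818, 248.67142230344962], [0.0, 0.0, 1.0]] [[0.8896, 0.2637, -0.373, 1.0604], [0.4566, -0.538, 0.7086, -0.8931], [-0.0138, -0.8006, -0.599, 0.8764], [0.0, 0.0, 0.0, 1.0]]
[[455.3360038429058, 0.0, 320.8487929613833], [0.0, 455.3360038429058, 240.7719159481568], [0.0, 0.0, 1.0]] [[-0.008, -0.9971, 0.0751, 0.4861], [-0.9996, 0.0099, 0.0246, 0.0223], [-0.0253, -0.0748, -0.9969, 1.0516], [0.0, 0.0, 0.0, 1.0]]
```

View pics/scene0.png

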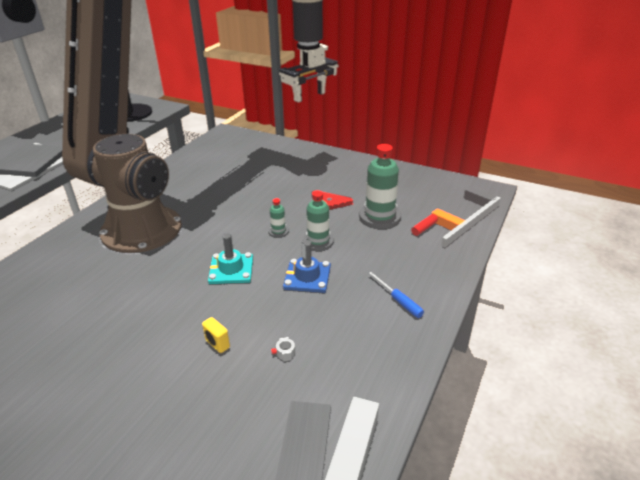

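View pics/top0.png

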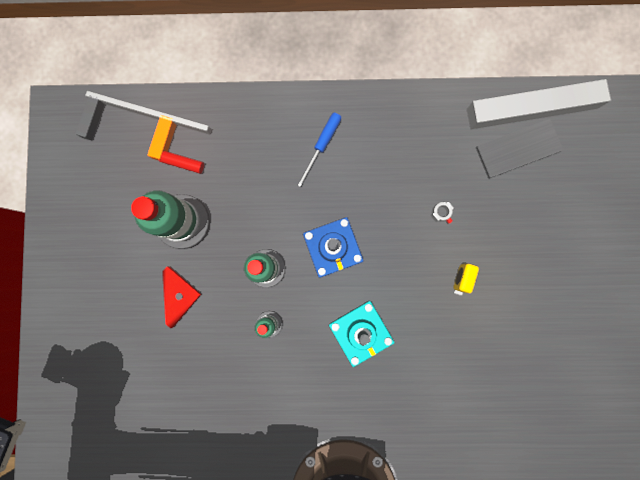

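The top view shows three cans: large (143,208), middle (258,267) and small (264,328). It also shows two blocks, blue (333,247) and turquoise (362,337), and one collar (443,212). I choose the middle can and the blue block. Next is one close crop of the choices.

```bash
python3 - <<'E'
import cv2,numpy as np
t=cv2.imread("pics/top0.png"); s=cv2.imread("pics/scene0.png")
r=lambda im,x,y,w,h,f:cv2.resize(im[y:y+h,x:x+w],None,fx=f,fy=f,interpolation=cv2.INTER_CUBIC)
a=r(t,298,212,70,70,5.7143); b=r(t,425,195,40,35,10); c=r(t,240,245,50,35,8)
d=r(s,280,235,55,60,5)
o=np.zeros((600,800,3),np.uint8)
for im,x,y in((a,0,0),(c,400,0),(b,0,400-150+150),(d,400,290)):
    h=min(im.shape[0],600-y);w=min(im.shape[1],800-x);o[y:y+h,x:x+w]=im[:h,:w]
cv2.imwrite("pics/crop1.png",o)
E
```

```text
(no output)
```

View pics/crop1.png

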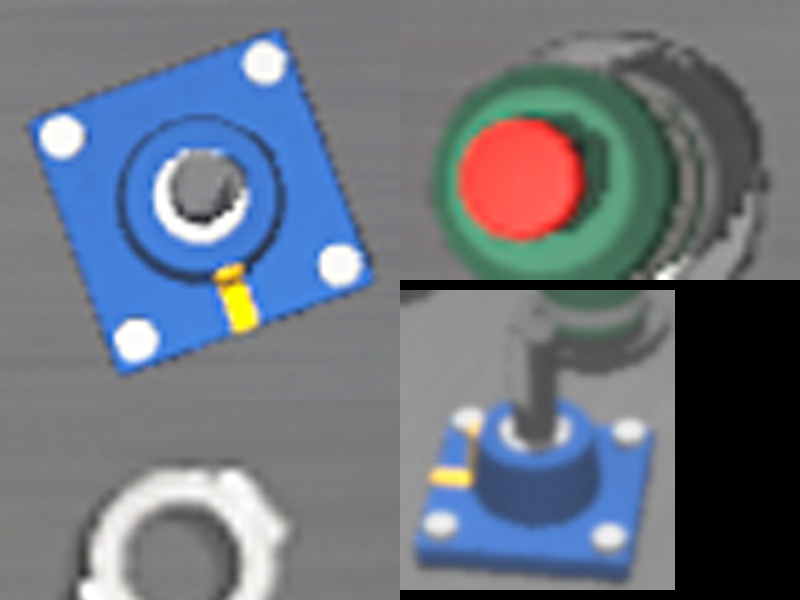

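The crop confirms the blue block with yellow stripe and the can with red cap and green shoulder. Cap centre is at top (255,267.5). Block plate corners are at crop (285,30), (30,122), (120,375) and (372,285). The spindle's bright side faces roughly left in the scene view.

```bash
cat >h.py <<'E'
import numpy as np,cv2
from station import status,optics
def ray(f,p):
    M=f["cam_to_world"]; d=M[:3,:3]@np.linalg.solve(f["mtx"],[p[0],p[1],1]); return M[:3,3],d
def onz(f,p,z):
    o,d=ray(f,p); return o+d*(z-o[2])/d[2]
def proj(f,P):
    M=f["cam_to_world"]; c=(np.atleast_2d(P)-M[:3,3])@M[:3,:3]; c=c/c[:,2:]; return (c@f["mtx"].T)[:,:2]
def red(f,x0,y0,x1,y1):
    c=f["color"][y0:y1,x0:x1].astype(int); m=(c[...,0]>120)&(c[...,0]-c[...,1]>80)&(c[...,0]-c[...,2]>80)
    v,u=np.nonzero(m); return np.array([u.mean()+x0,v.mean()+y0]),len(u)
E
python3 - <<'E'
from h import *
np.set_printoptions(precision=4,suppress=True)
t=optics.grab_frame("top"); s=optics.grab_frame("scene")
k=[(285,30),(30,122),(120,375),(372,285)]
C=np.array([onz(t,(298+u/5.7143-.4,212+v/5.7143-.4),.014) for u,v in k]); print("block",C.mean(0)); 
# corners: order around; +x side is between k0,k1 ; -x between k2,k3
d=(C[0]+C[1]-C[2]-C[3]);print("yaw",np.arctan2(d[1],d[0]), np.linalg.norm(d)/2)
print("spindle top",onz(t,(298+205/5.714-.4,212+185/5.714-.4),.115))
p,n=red(t,240,250,275,285);print("nozzle",p,n,onz(t,p,.162))
p,n=red(s,305,185,330,203);print("nozzle scene",p,n,onz(s,p,.155))
p,n=red(t,440,212,460,230);print("screw",p,n,onz(t,p,.013))
p,n=red(s,265,340,282,360);print("screw s",p,n,onz(s,p,.013))
print("collar",onz(t,(443.1,210.5),.026))
r=lambda f,x,y,w,h,k:cv2.resize(f["color"][y:y+h,x:x+w,::-1],None,fx=k,fy=k,interpolation=cv2.INTER_CUBIC)
o=np.hstack([r(t,428,196,32,32,12),r(s,265,330,32,32,12)]);q=np.hstack([r(t,320,234,24,16,16),r(s,296,236,24,16,16)])
cv2.imwrite("pics/crop2.png",np.vstack([o[:340],q]))
E
```

```text
block [0.5496 0.0205 0.014 ]
yaw 0.324643435146551 0.10756140979051475
spindle top [0.5497 0.0194 0.115 ]
nozzle [254.8162 266.9297] 185 [0.503 0.174 0.162]
nozzle scene [320.681  195.4479] 163 [0.5121 0.1758 0.155 ]
screw [449.1905 220.0952] 21 [ 0.6086 -0.2451  0.013 ]
screw s [273.5    350.2308] 26 [ 0.6072 -0.2448  0.013 ]
collar [ 0.629  -0.2288  0.026 ]
```

View pics/crop2.png

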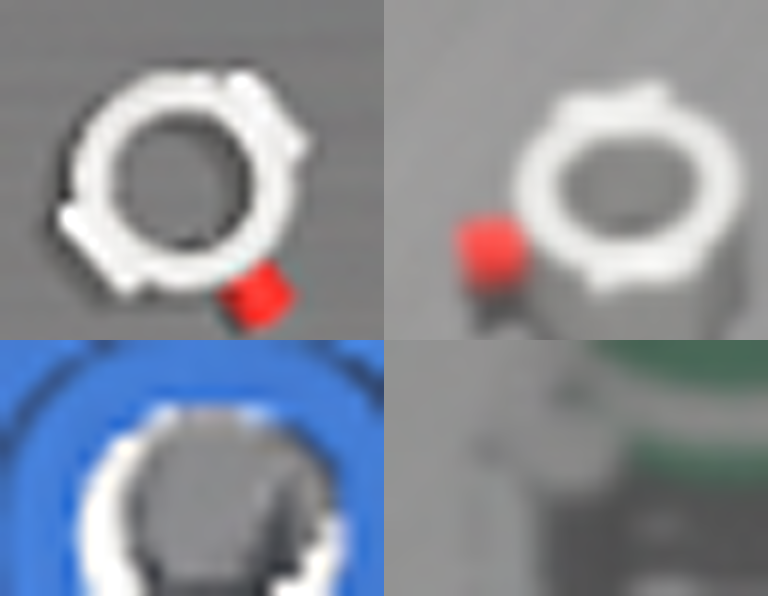

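The crop shows the collar ring at top (443,210.5), with its red screw at the lower right and cheeks on the other diagonal, so its yaw is about 37°. The spindle's flat is at the lower right in the top view and on the left in the scene view. I'll fit its angle from the scene's intensity profile.

```bash
python3 - <<'E'
from h import *
np.set_printoptions(precision=4,suppress=True,linewidth=150)
t=optics.grab_frame("top"); s=optics.grab_frame("scene")
print("collar scene",onz(s,(284.9,344.9),.026),"top",onz(t,(442.95,210.54),.026))
print("spindle pred px",proj(s,[.5497,.0197,.115]),proj(t,[.5497,.0197,.115]))
for v in (252,256,260):print(v,s["color"][v,296:318].mean(1).astype(int))
yb=.322
for a in range(0,181,15):
    th=yb+np.pi+np.radians(a); h=np.arccos(8.5/12)
    c=np.array([.5497,.0197,.092])
    e=[c+.012*np.array([np.cos(th+k*h),np.sin(th+k*h),0]) for k in(-1,1)]
    vis=np.dot(s["cam_to_world"][:3,3]-c,[np.cos(th),np.sin(th),0])>0
    print(a,proj(s,e).round(1).ravel(),vis)
c=np.array([.5497,.0197,.092]);g=np.linspace(0,6.28,60)
p=proj(s,c+.012*np.c_[np.cos(g),np.sin(g),0*g]);print("round",p.min(0),p.max(0))
E
```

```text
collar scene [ 0.6284 -0.2302  0.026 ] top [ 0.6289 -0.2285  0.026 ]
spindle pred px [[305.9574 242.1236]] [[333.3176 243.9818]]
252 [148 148 149 148 146 139 140 144 141 123  98  84  82  81  87 113 135 144 144 139 135 134]
256 [149 147 147 145 144 141 138 139 139 122  99  85  82  80  88 114 138 147 150 151 150 149]
260 [198 158 141 143 158 171 140  96  82  86  84  83  83  81  91 131 166 166 149 140 142 147]
0 [303.4 247.3 302.3 251.3] False
15 [302.5 247.8 303.1 251.8] True
30 [301.9 248.4 304.2 252.2] True
45 [301.5 249.2 305.4 252.4] True
60 [301.4 249.9 306.6 252.4] True
75 [301.7 250.6 307.9 252.2] True
90 [302.3 251.3 309.  251.9] True
105 [303.1 251.8 309.9 251.3] True
120 [304.2 252.2 310.6 250.7] True
135 [305.4 252.4 310.9 249.9] True
150 [306.7 252.4 311.  249.2] True
165 [307.9 252.2 310.7 248.5] True
180 [309.  251.8 310.1 247.8] True
round [301.4088 246.6889] [310.9844 252.441 ]
```

```bash
cat >>h.py <<'E'
def go(x,y,z,yaw=None):
    s=status.get_state(); p=s["eef_pos"]; a=s["ee_rot"][2]; D=np.array([x,y,z])-p
    n=1000*np.array([D@[np.cos(a),np.sin(a),0],D@[np.sin(a),-np.cos(a),0],-D[2]])
    turn=0 if yaw is None else -((yaw-a+np.pi)%(2*np.pi)-np.pi)
    print("shift mm",n.round(1),"turn",round(turn,4),"t",round(s["t"],2))
E
python3 -c "
from h import *
go(.503,.174,.20); go(.503,.174,.176)"
```

```text
shift mm [409.5 334.9  40.3] turn 0 t 0.3
shift mm [409.5 334.9  64.3] turn 0 t 0.3
```

```bash
python3 -m jog '[[-1,[205,167,0],0],[-1,[409,335,0],0],[-1,[409,335,0],0],[-1,[409,335,0],0],[-1,[409,335,0],0],[-1,[409,335,0],0],[-1,[409,335,0],0],[-1,[409,335,0],0],[-1,[409,335,0],0],[-1,[409,335,0],0],[-1,[409,335,0],0],[-1,[409,335,30],0],[-1,[409,335,50],0],[-1,[409,335,50],0],[-1,[409,335,50],0]]' 20; python3 - <<'E'
from h import *
go(.503,.174,.176); print(status.get_state()["force"])
s=optics.grab_frame("scene");t=optics.grab_frame("top")
f=lambda im:cv2.resize(im[:,:,::-1],None,fx=4,fy=4,interpolation=cv2.INTER_CUBIC)
cv2.imwrite("pics/noz.png",np.hstack([f(s["color"][150:250,270:370]),f(t["color"][220:320,210:310])]))
E
```

```text
t: 2.17
eef_pos: [0.5028, 0.1751, 0.1915]
ee_rot: [-3.141, -0.001, -0.358]
force: [0.7, -0.5, 0.4]
width: 0.0004
gripper_force: 0.0
shift mm [ 0.6  0.9 15.5] turn 0 t 2.17
[ 0.74751355 -0.50298175  0.3855261 ]
```

View pics/noz.png

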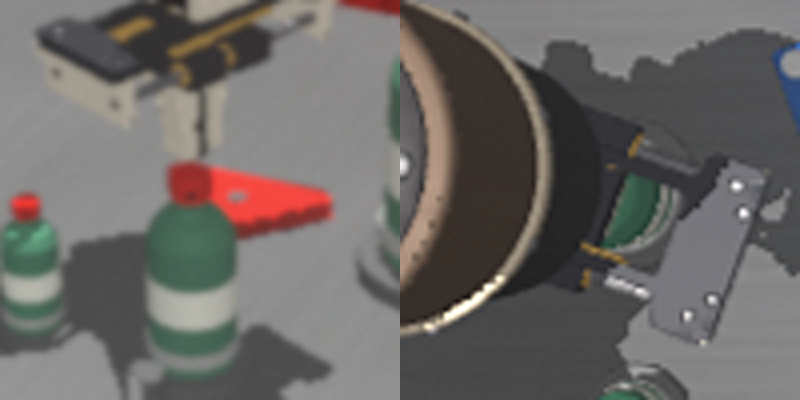

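The fingertips sit above the middle can's cap (cap at crop (190,175), fingertips about (200,155)). I'll check the lateral offset by projection.

```bash
python3 - <<'E'
from h import *
s=optics.grab_frame("scene")
print((proj(s,[[.5028,.1751,.1775],[.503,.174,.162],[.503,.174,.144]])-[270,150])*4)
E
python3 -m jog '[[-1,[0,1,10],0],[-1,[0,1,13],0],[-1,[0,1,15],0],[-1,[0,1,15],0]]'
```

```text
[[189.47208075 149.85651935]
 [189.29443433 170.91912439]
 [189.6501522  194.08798535]]
t: 2.82
eef_pos: [0.5019, 0.173, 0.1755]
ee_rot: [3.141, 0.0, -0.36]
force: [-2.3, -0.1, 3.4]
width: 0.0003
gripper_force: 1.6
```

```bash
python3 -m jog '[[-1,[0,0,2],0],[-1,[0,0,4],0],[-1,[0,0,5],0],[-1,[0,0,5.5],0],[-1,[0,0,5.5],0]]'
```

```text
t: 3.45
eef_pos: [0.5022, 0.1731, 0.1703]
ee_rot: [3.141, -0.0, -0.36]
force: [-3.3, -2.5, 5.4]
width: 0.0004
gripper_force: 3.2
```

```bash
python3 -m jog '[[-1,[0,0,0.5],0],[-1,[0,0,1],0],[-1,[0,0,1],0]]'
```

```text
t: 3.82
eef_pos: [0.5022, 0.1731, 0.1702]
ee_rot: [-3.141, -0.001, -0.359]
force: [-6.5, -2.1, 13.8]
width: 0.0007
gripper_force: 6.8
```

Full travel is reached: the cap stopped at z .1702 and force rose to 13.8 N. Releasing and moving to the spindle.

```bash
python3 -m jog '[[-1,[0,0,-10],0],[-1,[0,0,-30],0],[-1,[0,0,-40],0],[-1,[0,0,-40],0]]'; python3 -c "
from h import *
go(.5497,.0197,.19,-.41); go(.5497,.0197,.09,-.41)"
```

```text
t: 4.32
eef_pos: [0.5026, 0.1737, 0.2095]
ee_rot: [-3.14, -0.001, -0.36]
force: [-0.3, 0.0, -1.0]
width: 0.0003
gripper_force: 0.0
shift mm [ 98.3 127.5  19.5] turn 0.0502 t 4.33
shift mm [ 98.3 127.5 119.5] turn 0.0502 t 4.33
```

```bash
python3 -m jog '[[0.2,[50,64,0],0],[0.2,[98,127,10],0.05],[0.2,[98,127,10],0.05],[0.2,[98,127,10],0.05],[0.2,[98,127,40],0.05],[0.2,[98,127,40],0.05],[0.2,[98,127,40],0.05]]'; python3 - <<'E'
from h import *
go(.5497,.0197,.09,-.41)
s=optics.grab_frame("scene");t=optics.grab_frame("top")
f=lambda im:cv2.resize(im[:,:,::-1],None,fx=4,fy=4,interpolation=cv2.INTER_CUBIC)
cv2.imwrite("pics/sp.png",np.hstack([f(s["color"][190:300,255:355]),f(t["color"][190:300,280:380])]))
p,n=red(s,309,188,327,206);print(p,n)
E
```

```text
t: 5.2
eef_pos: [0.5494, 0.0204, 0.1696]
ee_rot: [3.141, -0.0, -0.409]
force: [-0.5, 0.4, 0.0]
width: 0.0523
gripper_force: 0.0
shift mm [ 0.5  0.5 79.6] turn 0.0012 t 5.2
[nan nan] 0h.py:11: RuntimeWarning: Mean of empty slice.
  v,u=np.nonzero(m); return np.array([u.mean()+x0,v.mean()+y0]),len(u)
  ret = ret.dtype.type(ret / rcount)
```

View pics/sp.png

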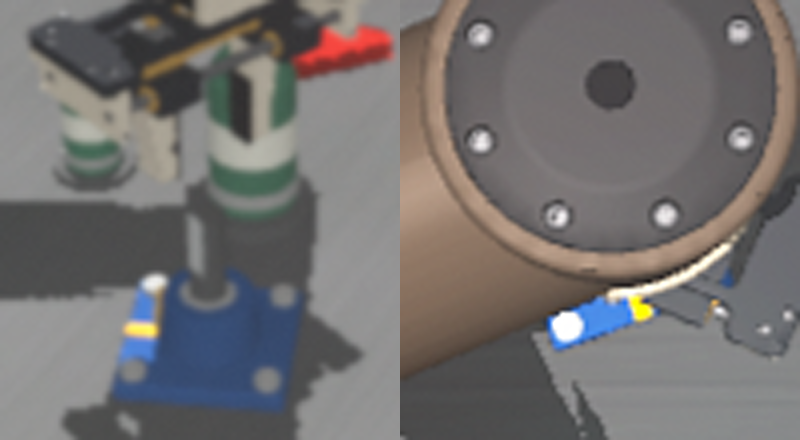

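The fingers straddle the spindle, and the bright flat is at the lower-left of the shaft (crop x 190–203). Descending and pinching gently.

```bash
python3 -m jog '[[0.2,[0,0,40],0],[0.2,[0,0,80],0],[0.2,[0,0,80],0],[0.2,[0,0,80],0],[-0.3,[0,0,80],0],[-0.6,[0,0,80],0],[-0.8,[0,0,80],0],[-0.8,[0,0,80],0],[-0.8,[0,0,80],0],[-0.8,[0,0,80],0]]' 12; python3 -c "
from h import *
s=status.get_state();print(s['moment'],s['eef_pos'],s['width'])"
```

```text
t: 6.55
eef_pos: [0.5497, 0.0206, 0.0894]
ee_rot: [-3.14, -0.001, -0.409]
force: [-1.0, 6.1, 2.4]
width: 0.0203
gripper_force: 12.0
[1.90190071 0.2952173  0.01989874] [0.54970294 0.02057764 0.08942976] 0.020296617047437192
```

Width 20.3 mm, so the pinch is square on the flat. I'll refine block yaw from the first image while holding.

```bash
python3 - <<'E'
from h import *
t=optics.grab_frame("top"); im=cv2.imread("pics/top0.png")[:,:,::-1].astype(int)
c=im[205:290,295:372]
m=((c[...,2]-c[...,0]>50)|((c[...,0]>180)&(c[...,2]<110))).astype(np.uint8)
v,u=np.nonzero(m); P=np.array([onz(t,(a+295,b+205),.014)[:2] for a,b in zip(u,v)])
h=cv2.convexHull((P*1e4).astype(np.float32)); r=cv2.minAreaRect(h); print(r, "yaw mod90",np.radians(r[2]))
# per-edge line fit on hull-boundary pixels
best=None
for a in np.arange(.25,.40,.002):
    R=np.array([[np.cos(a),np.sin(a)],[-np.sin(a),np.cos(a)]]); Q=P@R.T
    w=[np.percentile(Q[:,i],99)-np.percentile(Q[:,i],1) for i in(0,1)]
    k=(sum(w),a,w); best=k if best is None or k<best else best
print(best)
ys=(c[...,0]>180)&(c[...,2]<110)&(c[...,1]>140)
v,u=np.nonzero(ys);print("stripe px",u.mean()+295,v.mean()+205,len(u))
S=np.array([onz(t,(a+295,b+205),.014)[:2] for a,b in zip(u,v)]);cen=P.mean(0)
for ctr in((.5496,.0200),np.array(r[0])/1e4):
    d=np.array(ctr)-S[S[:,0]<np.median(S[:,0])].mean(0);print(ctr,np.arctan2(d[1],d[0]))
E
```

```text
((5501.5078125, 210.31396484375), (1094.31884765625, 1095.221923828125), 19.61336898803711) yaw mod90 0.3423178662497959
(np.float64(0.2150822615247308), np.float64(0.3660000000000001), [np.float64(0.10755751219323695), np.float64(0.10752474933149385)])
stripe px 339.13157894736844 264.10526315789474 38
(0.5496, 0.02) 0.32390510413762946
[0.55015078 0.0210314 ] 0.34049806344718936
```

```bash
python3 -m jog '[[-0.8,[0,-1.2,0],0],[-0.8,[0,-1.4,0],0],[-0.8,[0,-1.4,0],0],[-0.8,[0.3,-1.4,0],0.1],[-0.8,[0.5,-1.4,0],0.2],[-0.8,[0.7,-1.4,0],0.3],[-0.8,[0.9,-1.4,0],0.4],[-0.8,[1.1,-1.4,0],0.5],[-0.8,[1.3,-1.3,0],0.6],[-0.8,[1.5,-1.3,0],0.7],[-0.8,[1.6,-1.3,0],0.8],[-0.8,[1.6,-1.3,0],0.827],[-0.8,[1.6,-1.3,0],0.827],[-0.8,[1.6,-1.3,0],0.827]]' 30; python3 -c "
from h import *
s=status.get_state();print(s['moment'],s['eef_pos'],s['width'])"
```

```text
t: 8.35
eef_pos: [0.5504, 0.0196, 0.0894]
ee_rot: [3.14, -0.001, -1.237]
force: [-4.0, -1.4, 7.3]
width: 0.0204
gripper_force: 30.0
[-0.29078213  1.25315933 -0.01104511] [0.55041553 0.01961006 0.08940892] 0.020418309786619765
```

```bash
python3 -m jog '[[-0.8,[0,0.7,0],0],[-0.8,[0,0.7,0],0],[-0.8,[0,0.7,0],0]]'; python3 -m jog '[[-0.8,[0,0,0],0],[-0.8,[0,0,0],0],[-0.8,[0,0,0],0]]' 6;
```

```text
t: 8.72
eef_pos: [0.5504, 0.0196, 0.0894]
ee_rot: [3.141, -0.001, -1.237]
force: [-1.9, -1.2, 6.4]
width: 0.0201
gripper_force: 30.0
t: 9.1
eef_pos: [0.5505, 0.0196, 0.0894]
ee_rot: [3.141, -0.001, -1.237]
force: [-1.7, -2.5, 6.2]
width: 0.0205
gripper_force: 6.0
```

```bash
python3 -m jog '[[0.0,[0,0,0],0],[0.2,[0,0,0],0],[0.2,[0,0,0],0],[0.2,[0,0,-50],0],[0.2,[0,0,-90],0],[0.2,[0,0,-90],0],[0.2,[0,0,-90],0]]'; python3 -c "
from h import *
go(.6287,-.2293,.18,-2.47);go(.6287,-.2293,.0175,-2.47)"
```

```text
t: 9.98
eef_pos: [0.5501, 0.0202, 0.1786]
ee_rot: [3.141, 0.0, -1.237]
force: [-0.6, 0.8, 0.3]
width: 0.0525
gripper_force: 0.0
shift mm [261.5   7.4  -1.4] turn 1.2329 t 9.97
shift mm [261.5   7.4 161.1] turn 1.2329 t 9.97
```

```bash
python3 -m jog '[[1,[60,2,0],0.15],[1,[120,4,0],0.3],[1,[180,6,0],0.45],[1,[240,7,0],0.6],[1,[261.5,7.4,0],0.75],[1,[261.5,7.4,0],0.9],[1,[261.5,7.4,0],1.05],[1,[261.5,7.4,30],1.2],[1,[261.5,7.4,70],1.233],[1,[261.5,7.4,90],1.233],[1,[261.5,7.4,90],1.233],[1,[261.5,7.4,90],1.233]]' ; python3 - <<'E'
from h import *
go(.6287,-.2293,.0175,-2.47)
s=optics.grab_frame("scene");t=optics.grab_frame("top")
f=lambda im,k:cv2.resize(im[:,:,::-1],None,fx=k,fy=k,interpolation=cv2.INTER_CUBIC)
cv2.imwrite("pics/co.png",np.vstack([np.hstack([f(s["color"][310:380,240:320],5),f(t["color"][207:277,294:374],5)]),f(s["color"][232:264,280:360],8)[:, :].repeat(1,0) if 0 else np.hstack([f(s["color"][232:262,285:325],10),f(t["color"][230:260,315:355],10)])[:250]]))
p,n=red(s,309,183,323,206);print(p,n)
E
```

```text
t: 11.48
eef_pos: [0.6295, -0.2293, 0.0891]
ee_rot: [-3.142, -0.0, -2.469]
force: [0.3, -0.7, 1.1]
width: 0.0878
gripper_force: 0.0
shift mm [ 0.6  0.5 71.6] turn 0.0006 t 11.47
[317.27 194.67] 100
```

View pics/co.png

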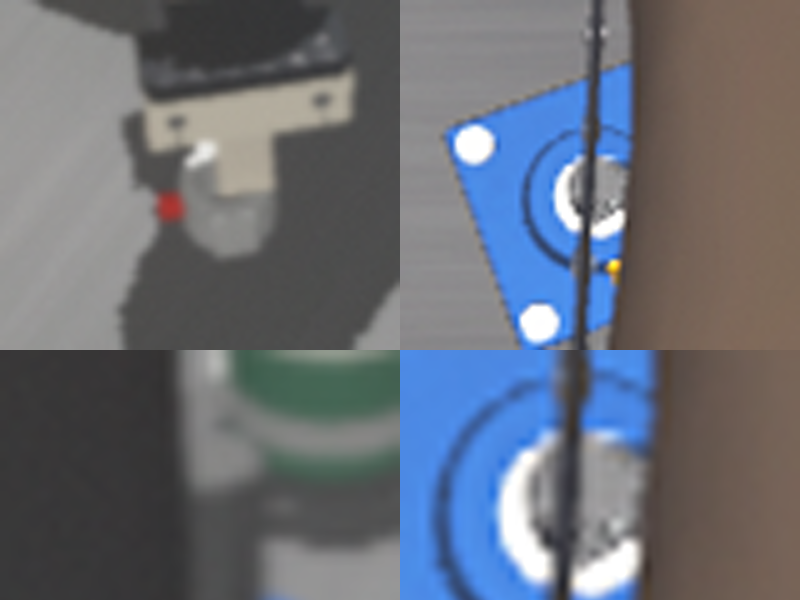

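The gripper is over the collar (red screw at crop (170,208)) and the cap is up again. The spindle is partly hidden here. Descending and gripping the collar.

```bash
python3 -m jog '[[1,[0.6,0.5,40],0],[1,[0.6,0.5,65],0],[1,[0.6,0.5,72],0],[1,[0.6,0.5,72],0],[1,[0.6,0.5,72],0],[0.4,[0.6,0.5,72],0],[0.2,[0.6,0.5,72],0],[0,[0.6,0.5,72],0],[-0.2,[0.6,0.5,72],0],[-0.2,[0.6,0.5,72],0],[-0.2,[0.6,0.5,72],0],[-0.2,[0.6,0.5,72],0],[-0.2,[0.6,0.5,72],0]]' 30
```

```text
t: 13.2
eef_pos: [0.6285, -0.2292, 0.0171]
ee_rot: [-3.142, 0.0, -2.47]
force: [-0.3, -0.4, 0.5]
width: 0.0457
gripper_force: 30.0
```

```bash
python3 -m jog '[[-0.2,[0,0,-50],0],[-0.2,[0,0,-100],0],[-0.2,[0,0,-158],0],[-0.2,[0,0,-158],0],[-0.2,[0,0,-158],0],[-0.2,[0,0,-158],0]]'; python3 - <<'E'
from h import *
go(.5488,.0191,.175,-2.8066); 
s=optics.grab_frame("scene")
P=status.get_state()["eef_pos"]; a=status.get_state()["ee_rot"][2]+np.pi
c=np.array([np.cos(a),np.sin(a),0]); off=np.array([0,0,-.0041])
uv=proj(s,[P+off-.031*c+[0,0,0]]);print("pred screw head px",uv, "per mm along tool x", proj(s,[P+off-.030*c])-uv)
u,v=uv[0].astype(int);print(red(s,u-14,v-14,u+15,v+15), proj(s,[P+off-.028*c]))
cv2.imwrite("pics/held.png",cv2.resize(s["color"][v-50:v+50,u-60:u+80,::-1],None,fx=5,fy=5,interpolation=cv2.INTER_CUBIC)); print(u-60,v-50)
np.set_printoptions(suppress=True)
g=np.linspace(0,2*np.pi,8,endpoint=False)
print(((proj(s,P+[0,0,.0089-.026]+.021*np.c_[np.cos(g),np.sin(g),0*g])-[u-60,v-50])*5).round())
E
```

```text
t: 13.95
eef_pos: [0.6274, -0.229, 0.1731]
ee_rot: [3.139, -0.002, -2.47]
force: [-0.2, -0.6, -3.0]
width: 0.0456
gripper_force: 30.0
shift mm [-92.8 243.1  -1.9] turn 0.3366 t 13.95
pred screw head px [[265.9665397  297.75583024]] per mm along tool x [[ 0.49405407 -0.07068614]]
(array([nan, nan]), 0) [[267.44828207 297.54383189]]
205 247
[[428. 282.]
 [432. 256.]
 [408. 236.]
 [370. 234.]
 [339. 251.]
 [333. 278.]
 [356. 298.]
 [396. 300.]]h.py:11: RuntimeWarning: Mean of empty slice.
  v,u=np.nonzero(m); return np.array([u.mean()+x0,v.mean()+y0]),len(u)
  ret = ret.dtype.type(ret / rcount)
```

View pics/held.png

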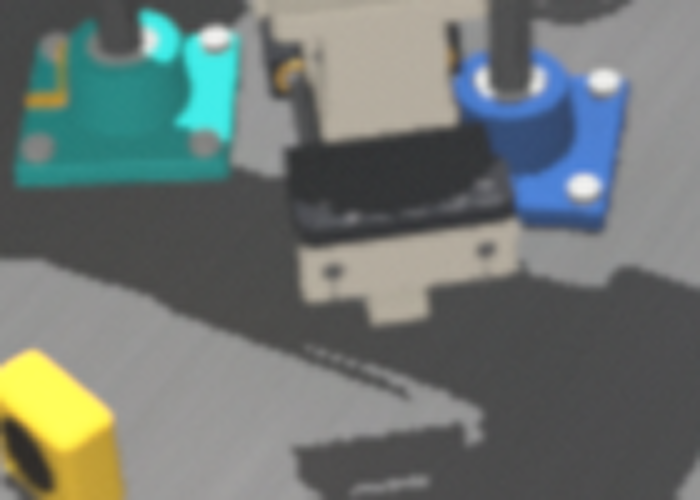

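The held collar is hidden behind the near finger. Width of 45.6 mm and about 3 N of weight confirm the hold. Moving over the spindle.

```bash
python3 -m jog '[[-0.2,[-20,50,0],0.07],[-0.2,[-40,100,0],0.15],[-0.2,[-60,160,0],0.23],[-0.2,[-80,210,0],0.3],[-0.2,[-92.8,243,0],0.337],[-0.2,[-92.8,243,0],0.337],[-0.2,[-92.8,243,0],0.337],[-0.2,[-92.8,243,0],0.337],[-0.2,[-92.8,243,0],0.337],[-0.2,[-92.8,243,0],0.337]]'; python3 - <<'E'
from h import *
go(.5488,.0191,.135,-2.8066); print(status.get_state()["force"],status.get_state()["moment"])
s=optics.grab_frame("scene")
cv2.imwrite("pics/hov.png",cv2.resize(s["color"][190:290,250:370,::-1],None,fx=5,fy=5,interpolation=cv2.INTER_CUBIC))
E
```

```text
t: 15.25
eef_pos: [0.5499, 0.0181, 0.1749]
ee_rot: [-3.142, -0.0, -2.808]
force: [-0.3, -0.1, -1.5]
width: 0.0457
gripper_force: 30.0
shift mm [ 0.7  1.3 39.9] turn -0.0012 t 15.25
[-0.34670796 -0.05918963 -1.54134368] [ 0.05079386 -0.14562311  0.0136678 ]
```

View pics/hov.png

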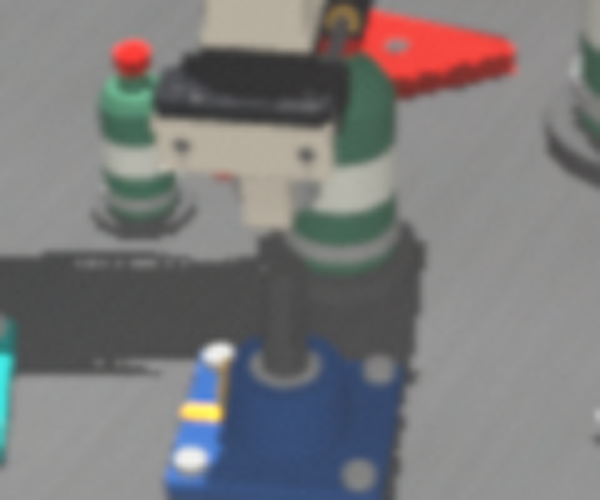

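The red screw tip shows at crop (222,178) on the stripe side, the collar is held, and the flat no longer faces the camera. Lowering gently onto the spindle.

```bash
python3 -m jog '[[-0.2,[0.7,1.3,10],0],[-0.2,[0.7,1.3,30],0],[-0.2,[0.7,1.3,39],0],[-0.2,[0.7,1.3,39],0],[-0.2,[0.7,1.3,39],0],[-0.2,[0.7,1.3,42],0],[-0.2,[0.7,1.3,44],0],[-0.2,[0.7,1.3,45],0],[-0.2,[0.7,1.3,45],0]]'
```

```text
t: 16.42
eef_pos: [0.5487, 0.0197, 0.13]
ee_rot: [-3.142, -0.0, -2.807]
force: [0.4, 0.4, -1.7]
width: 0.0457
gripper_force: 30.0
```

```bash
python3 -m jog '[[-0.2,[0,0,1],0],[-0.2,[0,0,2],0],[-0.2,[0,0,3],0],[-0.2,[0,0,4],0],[-0.2,[0,0,4],0]]'
```

```text
t: 17.05
eef_pos: [0.5487, 0.0197, 0.1259]
ee_rot: [-3.142, -0.0, -2.807]
force: [0.7, 0.3, -2.7]
width: 0.0457
gripper_force: 30.0
```

```bash
python3 -m jog '[[-0.2,[0,0,2],0],[-0.2,[0,0,4],0],[-0.2,[0,0,5],0],[-0.2,[0,0,6],0],[-0.2,[0,0,7],0],[-0.2,[0,0,7],0]]'
```

```text
t: 17.8
eef_pos: [0.5487, 0.0197, 0.119]
ee_rot: [3.142, -0.0, -2.807]
force: [-0.7, 0.7, -1.8]
width: 0.0456
gripper_force: 30.0
```

```bash
python3 -m jog '[[-0.2,[0,0,2],0],[-0.2,[0,0,4],0],[-0.2,[0,0,6],0],[-0.2,[0,0,8],0],[-0.2,[0,0,10],0],[-0.2,[0,0,12],0],[-0.2,[0,0,12.9],0],[-0.2,[0,0,12.9],0],[-0.2,[0,0,12.9],0]]'; python3 - <<'E'
from h import *
print(status.get_state()["moment"])
f=optics.grab_frame("scene");t=optics.grab_frame("top")
g=lambda im,k:cv2.resize(im[:,:,::-1],None,fx=k,fy=k,interpolation=cv2.INTER_CUBIC)
cv2.imwrite("pics/fin.png",np.hstack([g(f["color"][205:285,265:345],5),g(t["color"][205:285,293:373],5)]))
E
```

```text
t: 18.92
eef_pos: [0.5488, 0.0197, 0.1063]
ee_rot: [-3.142, 0.0, -2.807]
force: [0.2, 0.3, -2.0]
width: 0.0458
gripper_force: 30.0
[ 0.04898108 -0.16725796  0.01454135]
```

View pics/fin.png

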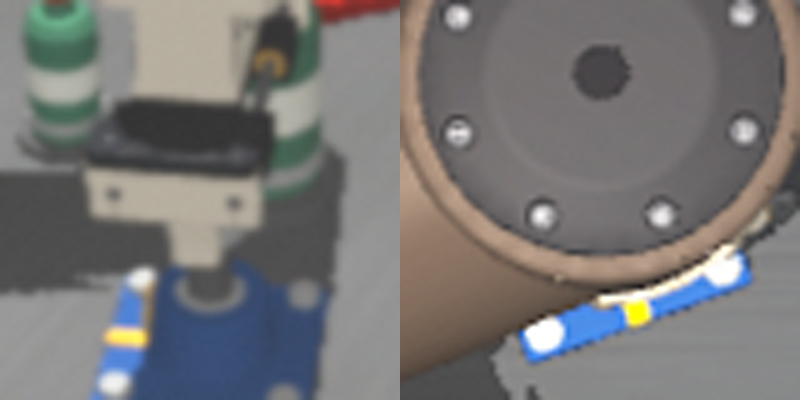

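The collar is seated on the spindle with the fingers over the D-section. There is no contact force, and the tool is level and aligned with the stripe. Handing in.

```bash
python3 -c "
from station import order
print(order.job_done())"
```

```text
the job is handed in; nothing more can be done
None
```

I handed the job in at about 19 s: cap pressed fully down and sprung back, flat turned to the stripe, and collar held level and flush on the spindle (height by arm readings, within about 0.2 mm). The gripper hid the flat and screw in the last pictures, so their facing rests on the tool angle and my roughly ±0.015 rad estimate of the block's yaw.

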